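# Index a wheel on the bench tyre-fitting turntable

### The job

Take the upright handle of the bench turntable and turn the wheel counter-clockwise (seen from above) until its valve stem stands in line with the mount head on the column, clicked into the table's detent there. The table clicks every 45 degrees, so there is another click on the way; do not run past the head. Move it by the handle, not by pushing on the tyre, let go when it is done, and leave the other things on the bench where they are.

Things in the scene. Friction and masses are not known exactly. Their poses are not given: they have to be found in the camera images.
- axis (a point): the turntable's vertical axis, on the top face of its round aluminium disc (radius 110 mm, 52 mm above the bench), which sits on a grey bed 370 x 240 x 10 mm. This frame is fixed to the stand: x points from the axis to the black column (45 x 60 mm, 300 mm tall, centre 195 mm from the axis), z up
- handle_grip (a point): middle of the turntable's handle, an upright steel pin 16 mm thick, 50 to 88 mm above the bench (this point 72 mm), 152 mm from the axis, at the end of a 16 mm wide spoke. Only 13 mm clear of the tyre, which stands 89 mm higher: the gripper must lean outwards, away from the wheel. It is on the side of the axis opposite the valve stem
- valve_tip (a point): the top of the wheel's valve stem, a black and brass upright stem 10 mm in diameter, 52 mm from the axis, standing up out of the rim to 194 mm above the bench
- head_nose (a point): inner end of the mount head, a small steel block hanging over the tyre from the column's arm: 62 mm from the axis, in line with the column, 190 mm above the bench; fixed to the stand. The arm above is 255 to 289 mm above the bench and reaches in to 60 mm from the axis
- turntable (a joint): turntable angle in rad, growing counter-clockwise seen from above; 0 = valve stem in line with the mount head, in the detent there. Starts between -1.36 and -1.0. A spring plunger clicks in every 0.785 rad (-0.785, 0, 0.785); within 0.07 rad it pulls the table in when let go. Passing a click takes about 6 N at the handle
- wheel: the wheel lying flat on the turntable and turning with it: black treaded tyre of radius 131 mm, 62 to 177 mm above the bench, aluminium rim, a steel clamp cone in the middle up to 202 mm above the bench; origin on the axis, 52 mm above the bench
- handle: the handle pin (see handle_grip); its origin is its foot, 50 mm above the bench
- can: bystander: spray can, 64 mm in diameter, 190 mm tall, origin under its centre
- spanner: bystander: spanner 180 mm long lying along its x axis
- carton: bystander: cardboard carton 110 x 75 x 55 mm, origin under its centre
- tin: bystander: open steel tin 80 mm in diameter, 55 mm tall, origin under its centre

How it is judged:
On the way, in this order (a step that is already met when the one before it is completed fails the run):
1. the fingers work the handle (contact force between the fingers and handle above 0.5 N), for 0.1 s.
2. the valve stem comes in line with the mount head (value of joint turntable between -0.07 and 0.07 rad), for 0.2 s.
At the end, for the whole second after the job is handed in: the turntable is at rest in the detent with the valve stem in line with the mount head, within 0.04 rad (2.3 degrees), and the handle is released (value of joint turntable between -0.04 and 0.04 rad and velocity of joint turntable between -0.02 and 0.02 rad/s); the robot touches nothing.
It fails at once if the turntable is run past the mount head by more than 0.25 rad (value of joint turntable above 0.25 rad).
It fails at once if the wheel itself is pushed with more than 10 N (contact force between anything else and wheel above 10 N).
It fails at once if a bystander is moved by more than 40 mm (distance of any of can, spanner, carton, tin from where it was at the start of the episode above 0.04 m).
It also fails if it takes over 48 s, if anything falls off the work surface, if the arm or the gripper's body presses on something with over 40 N, if the wrist force passes 120 N, or if a joint passes its speed limit or range.

### The arm

A 6-joint arm with a two-finger parallel gripper is mounted at the origin on the work surface. World frame = base frame: x ahead of the robot, y to its left, z up, the work surface at z = 0. Lengths are in m, angles in rad, forces in N, time in s.
With the tool pointing down it reaches from about 0.375 to 0.9 m from the base axis. Payload 3.1 kg.
Tool frame: the origin (TCP) lies midway between the tips of the shut fingers; the grasp point (between the pads) lies manip.pinch_z behind it (manip.pinch_z is the distance from the TCP to the grasp point, in m); x points along the fingers, z is the direction in which the jaws open and shut, and the axes are right-handed (so a half turn about x gives the same grasp; the last joint's range is limited). The gripper opens to 87 mm and grips with 3 to 60 N. Pads are 19 mm wide; open, the fingers measure 117 mm over their backs; the gripper's body (75 mm by 190 mm) begins 51 mm behind the grasp point.
Start: joints at [-1.484, 0.527, 1.433, -0, 1.181, -0.178], TCP at [0.164, -0.603, 0.223] pointing down, gripper open.
Joint ranges: [-3.08, 3.08], [-0.75, 2.2], [0.22, 2.44], [-1.43, 4.57], [0, 2.65], [-2.85, 2.85]. Speed limits (rad/s): [2.79, 2.79, 3.14, 3.14, 3.14, 3.14].

### API

Orientations are given as a unit quaternion [w, x, y, z].
In Python, from rig import manip gives the robot as it stands. The module is installed in compiled form; this text tells all that it offers.
- The arm moves only by the tool step_arm, never from a script. Its argument "deltas" is text: rows parted by semicolons, each of 7 numbers parted by spaces: the shift along the tool's x, y, z in m, then the turn, a rotation vector about the tool's x, y, z in rad, then the gripper command: -1 is fully open, 1 is shut, values between are in proportion. A call has 1 to 10 rows; each row is the pose to reach, as a shift and turn from the pose commanded when the call began, along the tool's axes at that moment; what a row does not reach only later rows make up. A row lasts 1/8 s, in which the tool goes at most 62.5 mm and 10.7 degrees, less where a joint would pass 70% of its speed; a pose out of reach is approached as far as the arm can. A call with a gripper value outside its range is refused whole. The fingers move at their own pace and stop on an object; "squeeze" is the grip in N (left out, the last holds). Time passes only in rows, so rows that repeat a pose let the fingers close. It gives the time, the measured TCP pose, the force and the opening at its end, in the units of the state.
- manip.get_state(): the state, without advancing time (a new reading comes with each control period).
- manip.camera(name): name is "scene" or "top" or "wrist"; returns a dict with "frame" (400x640x3 uint8, blue, green, red), "vfov" (degrees; the focal length in pixels is half the picture's height over the tangent of half this angle, whatever the lens; pixels are square), "cx", "cy" (the principal point, pixels), "pose" (4x4, takes a point from camera to world coordinates). Camera axes: x right, y down, z forward; pixel columns grow to the right and rows downward; lengths in m; the calibration is good to about 2 mm. A picture is of the moment at which its call begins. There is no depth.
- manip.close_job(): hands the job in, once; it reports no verdict.
Trained networks look in a picture, given as the dict that the camera call returned (one of the last four; its "shot" number tells which), for a name from the list of things; names that differ only in an ending like _2 or _b are one class to them, and where a whole thing is asked for, a point or a joint stands for the part that bears it (a point fixed in the world has none). Each returns a list of dicts, best first, with "score" (0 to 1); they miss things now and then, are a little off and sometimes report something else, mostly with a low value. They report only what shows in the picture. A call takes as long as a camera call.
- manip.look_for(thing, picture): "pixel" ([row, column] in pixels, amid what is visible of it).
- manip.regions_of(thing, picture): "region" (400x640 bool, what is visible of it) and "pixel" ([row, column] in pixels, amid what is visible of it).
The state is a dict: "time_s": time; "joints": joint angles; "dq": joint speeds; "effort": joint torques, N m; "tcp_pos": TCP position; "tcp_rot": TCP orientation; "wrist_force": force on the tool from outside, world axes, zero at the start; "wrist_torque": the same for the moment, N m; "grip_width": finger opening in m.
Only numpy, scipy, OpenCV 4.12 (cv2) and the standard library are available. Lean on these libraries where they do the work, as an engineer would, in place of code of your own. Each camera call takes 0.05 s, during which the arm holds its last target. There are 200 camera calls.

## Working session

There is one attempt and no reset: what is moved stays moved. The work goes in short steps, Python scripts to look and compute and a tool call to move; the robot and the scene stay as the last step left them, time stands still between calls to the robot, and variables do not carry over. Pictures are saved under pics/ and viewed, about 8 in all and at most 12, crops included, and the job is handed in when it is done.

Besides the shell and the picture viewer there is one more tool, called after "Call:" as name(argument=value, ...) on one line, values as JSON. step_arm: Moves the arm, as the interface text tells. Its arguments: {"type":"object","properties":{"deltas":{"type":"string"},"squeeze":{"type":"number"}},"required":["deltas"]}

```bash
mkdir -p pics && cat > h.py <<'E'
import numpy as np, cv2
from rig import manip
from scipy.spatial.transform import Rotation as R
def cam(n):
    p=manip.camera(n); return p
def K(p):
    f=200/np.tan(np.radians(p["vfov"])/2); return f
def px(p,X):
    T=np.linalg.inv(p["pose"]); c=T[:3,:3]@np.asarray(X)+T[:3,3]; f=K(p)
    return np.array([p["cy"]+f*c[1]/c[2], p["cx"]+f*c[0]/c[2]])
def onz(p,rc,z):
    f=K(p); d=p["pose"][:3,:3]@np.array([(rc[1]-p["cx"])/f,(rc[0]-p["cy"])/f,1]); o=p["pose"][:3,3]
    return o+d*(z-o[2])/d[2]
E
python3 - <<'E'
from h import *
print(manip.pinch_z, manip.get_state())
for n in ("scene","top"):
    p=cam(n); cv2.imwrite(f"pics/{n}0.png",p["frame"]); print(n,p["vfov"],p["cx"],p["cy"],p["pose"].round(3).tolist())
    for t,z in (("axis",.052),("handle_grip",.072),("valve_tip",.194),("head_nose",.19),("wheel",.12),("handle",.07),("can",.095),("tin",.03),("carton",.03),("spanner",.0)):
        for d in manip.look_for(t,p)[:2]: print(t,round(d["score"],2),np.round(d["pixel"],1),onz(p,d["pixel"],z).round(4))
E
```

```text
0.0187 {'time_s': 0.0, 'joints': array([-1.48448084e+00,  5.28417410e-01,  1.43392400e+00, -7.14359564e-06,
        1.18142802e+00, -1.78510531e-01]), 'dq': array([ 6.38932241e-04, -6.06885055e-04,  6.91906473e-05,  6.18222363e-04,
       -2.06385567e-03,  1.28081869e-03]), 'effort': array([ 2.14809996e-03, -4.40027189e+01, -1.76596212e+01,  6.34052069e-02,
        5.82820375e-02, -1.52560065e-04]), 'tcp_pos': array([ 0.16354247, -0.60244336,  0.22159472]), 'tcp_rot': array([ 0.56111629,  0.430176  ,  0.56215682, -0.42904176]), 'wrist_force': array([0.67530845, 0.8005804 , 0.26713591]), 'wrist_torque': array([-0.00123992, -0.02292571,  0.00470394]), 'grip_width': 0.08732656427479223}
scene 45.0872019102951 320.16997207692776 200.59525325635286 [[0.272, 0.834, -0.48, 1.15], [0.962, -0.234, 0.138, -0.163], [0.003, -0.499, -0.867, 1.196], [0.0, 0.0, 0.0, 1.0]]
axis 0.78 [215. 299.] [ 0.5449 -0.0476  0.052 ]
handle_grip 0.95 [199.7 324.6] [0.5289 0.0285 0.072 ]
valve_tip 0.64 [202.7 322.5] [6.029e-01 6.000e-04 1.940e-01]
head_nose 0.88 [215.9 301.6] [ 0.6219 -0.0562  0.19  ]
head_nose 0.
[... 416 characters left out ...]
2922627 207.0069418147475 [[0.028, -0.993, 0.115, 0.39], [-1.0, -0.027, 0.005, -0.027], [-0.002, -0.115, -0.993, 1.573], [0.0, 0.0, 0.0, 1.0]]
axis 0.72 [209.2 317.8] [ 0.5591 -0.0201  0.052 ]
handle_grip 0.77 [213.6 307.7] [0.5419 0.0114 0.072 ]
handle_grip 0.27 [211.1 304.9] [0.5497 0.0206 0.072 ]
valve_tip 0.84 [211.1 306.8] [0.5368 0.0111 0.194 ]
head_nose 0.86 [209.  320.5] [ 0.5445 -0.0287  0.19  ]
wheel 0.8 [213.7 304.9] [0.5365 0.0188 0.12  ]
can 0.61 [183.  185.4] [0.6259 0.399  0.095 ]
tin 0.82 [238.3 442.8] [ 0.4777 -0.4278  0.03  ]
tin 0.47 [195.2 447.4] [ 0.6193 -0.4433  0.03  ]
carton 0.85 [194.6 448.7] [ 0.6214 -0.4475  0.03  ]
spanner 0.65 [236.9 193.3] [0.4614 0.3894 0.    ]
```

```bash
python3 - <<'E'
import cv2
a=cv2.imread("pics/scene0.png")[90:330,180:500];b=cv2.imread("pics/top0.png")[100:310,210:430]
cv2.imwrite("pics/s1.png",cv2.resize(a,(800,600),interpolation=cv2.INTER_CUBIC))
cv2.imwrite("pics/t1.png",cv2.resize(b,None,fx=2.8,fy=2.8,interpolation=cv2.INTER_CUBIC))
E
```

```text
(no output)
```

View pics/s1.png

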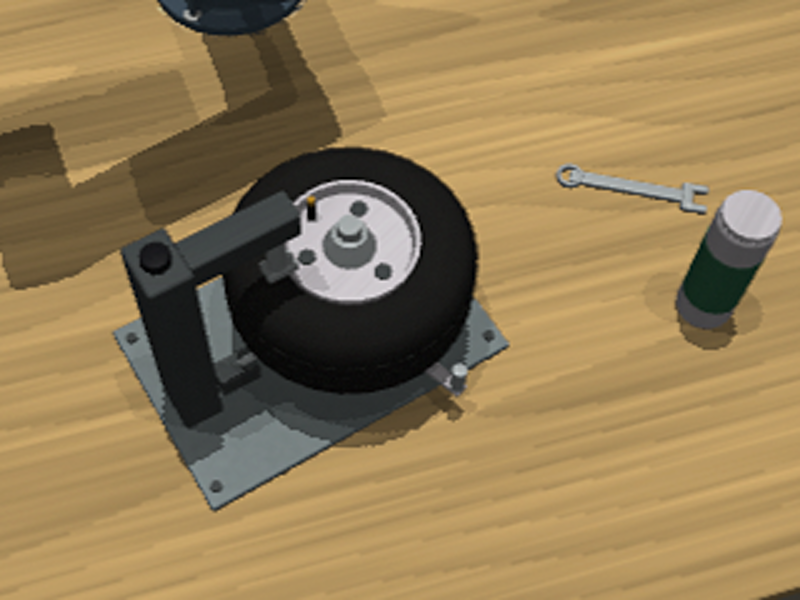

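View pics/t1.png

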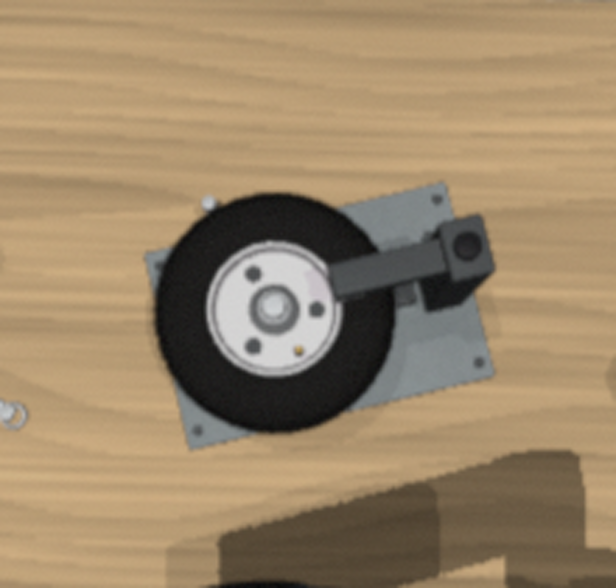

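The scene crop shows the valve stem at full-image (row 172, col 305), the handle pin top at (238, 363), the cone top at (181.5, 320) and the column top at (193, 242). In the top view the valve is at (225, 317), the handle top at (172, 284), the cone at (209, 308) and the column top at (188, 376).

```bash
python3 - <<'E'
from h import *
s,t=cam("scene"),cam("top")
for n,z,a,b in (("cone",.202,(90+222/2.5,180+350/2.5),(100+305/2.8,210+274/2.8)),("valve",.194,(90+200/2.5,180+312/2.5),(100+350/2.8,210+299/2.8)),
 ("handle",.088,(90+370/2.5,180+458/2.5),(100+202/2.8,210+208/2.8)),("col",.3,(90+258/2.5,180+155/2.5),(100+246/2.8,210+466/2.8))):
    print(n,onz(s,a,z).round(4),onz(t,b,z).round(4))
# bed corners z=.01 : holes in top view
for r,c in ((199,437),(362,479),(430,197)): print(onz(t,(100+r/2.8,210+c/2.8),.01).round(4))
E
```

```text
cone [0.541  0.0119 0.202 ] [0.5424 0.008  0.202 ]
valve [ 0.5009 -0.0161  0.194 ] [ 0.497  -0.0191  0.194 ]
handle [0.6722 0.0891 0.088 ] [0.6704 0.0893 0.088 ]
col [ 0.591  -0.1778  0.3   ] [ 0.5939 -0.1784  0.3   ]
[ 0.6963 -0.1776  0.01  ]
[ 0.503 -0.23   0.01 ]
[0.4143 0.0986 0.01  ]
```

```bash
cat >> h.py <<'E'
AX=np.array([.5415,.010]); 
def grasp(phi,tilt=35,back=0,z=.072,tip=.0127,r=.152):
    """TCP pose gripping the pin at bearing phi (deg), leaning outwards by tilt (deg)"""
    f,a=np.radians(phi),np.radians(tilt); u=np.array([np.cos(f),np.sin(f),0]); k=np.array([0,0,1.])
    x=-np.sin(a)*u-np.cos(a)*k; zz=np.array([np.sin(f),-np.cos(f),0]); y=np.cross(zz,x)
    return np.append(AX+r*u[:2],z)+x*(tip-back), R.from_matrix(np.c_[x,y,zz])
def now():
    s=manip.get_state(); return s["tcp_pos"],R.from_quat(s["tcp_rot"],scalar_first=True)
def delta(base,tgt):
    (p,r),(P,Q)=base,tgt
    return np.r_[r.inv().apply(P-p),(r.inv()*Q).as_rotvec()].round(3)
E
python3 - <<'E'
from h import *
b=now(); g=grasp(31.4,back=.14)
print(g[0], grasp(31.4)[0])
print(delta(b,(np.array([.35,-.45,.44]),b[1])))
for P in ([.45,-.30,.46],[.62,-.02,.46],[.72,.12,.42]): print(delta(b,(np.array(P),g[1])))
print(delta(b,g))
E
```

```text
[0.73356283 0.12723565 0.17627806] [0.6650221  0.08539821 0.06159677]
[-0.217  0.22  -0.099  0.     0.     0.   ]
[-0.237  0.356 -0.218 -0.274 -0.086 -0.607]
[-0.237  0.593 -0.443 -0.274 -0.086 -0.607]
[-0.197  0.726 -0.552 -0.274 -0.086 -0.607]
[ 0.046  0.741 -0.556 -0.274 -0.086 -0.607]
```

Call:
step_arm(deltas="-0.217 0.22 -0.099 0 0 0 -1;-0.217 0.22 -0.099 0 0 0 -1;-0.217 0.22 -0.099 0 0 0 -1;-0.217 0.22 -0.099 0 0 0 -1;-0.217 0.22 -0.099 0 0 0 -1;-0.217 0.22 -0.099 0 0 0 -1;-0.237 0.356 -0.218 -0.274 -0.086 -0.607 -1;-0.237 0.356 -0.218 -0.274 -0.086 -0.607 -1;-0.237 0.356 -0.218 -0.274 -0.086 -0.607 -1;-0.237 0.356 -0.218 -0.274 -0.086 -0.607 -1")

```text
time_s: 2.45
tcp_pos: [0.4528, -0.2961, 0.4581]
tcp_rot: [0.484, 0.14, 0.694, -0.513]
wrist_force: [1.1, -0.5, -0.7]
grip_width: 0.0871
```

```bash
python3 - <<'E'
from h import *
b=now(); g=grasp(31.4,back=.14)
print(manip.get_state()["joints"].round(2))
for P in ([.62,-.02,.46],[.72,.12,.42]): print(delta(b,(np.array(P),g[1])))
print(delta(b,g))
E
```

```text
[-0.5   0.41  1.14 -0.55  1.88  0.42]
[-0.167  0.234 -0.146  0.009  0.002  0.004]
[-0.226  0.387 -0.212  0.009  0.002  0.004]
[-0.036  0.54  -0.21   0.009  0.002  0.004]
```

Call:
step_arm(deltas="-0.167 0.234 -0.146 0 0 0 -1;-0.167 0.234 -0.146 0 0 0 -1;-0.167 0.234 -0.146 0 0 0 -1;-0.167 0.234 -0.146 0 0 0 -1;-0.167 0.234 -0.146 0 0 0 -1;-0.167 0.234 -0.146 0 0 0 -1;-0.226 0.387 -0.212 0 0 0 -1;-0.226 0.387 -0.212 0 0 0 -1;-0.226 0.387 -0.212 0 0 0 -1;-0.226 0.387 -0.212 0 0 0 -1")

```text
time_s: 3.7
tcp_pos: [0.7151, 0.1139, 0.4112]
tcp_rot: [0.481, 0.14, 0.695, -0.516]
wrist_force: [-0.0, 0.2, -1.3]
grip_width: 0.0868
```

```bash
python3 - <<'E'
from h import *
b=now()
print(manip.get_state()["joints"].round(2), delta(b,grasp(31.4,back=.14)))
w=cam("wrist"); cv2.imwrite("pics/w1.png",w["frame"])
E
```

```text
[ 0.11  0.95  0.23 -0.42  2.5   0.86] [ 0.178  0.155 -0.     0.006 -0.003  0.011]
```

Call:
step_arm(deltas="0.178 0.155 0 0.006 -0.003 0.011 -1;0.178 0.155 0 0.006 -0.003 0.011 -1;0.178 0.155 0 0.006 -0.003 0.011 -1;0.178 0.155 0 0.006 -0.003 0.011 -1;0.178 0.155 0 0.006 -0.003 0.011 -1;0.178 0.155 0 0.006 -0.003 0.011 -1")

```text
time_s: 4.5
tcp_pos: [0.7383, 0.1239, 0.1891]
tcp_rot: [0.49, 0.152, 0.687, -0.515]
wrist_force: [0.2, 0.2, 0.5]
grip_width: 0.087
```

```bash
python3 - <<'E'
from h import *
b=now()
print(manip.get_state()["joints"].round(2), delta(b,grasp(31.4,back=.14)))
for n,z in(("wrist",.088),("scene",.088),("top",.088)):
    w=cam(n); cv2.imwrite(f"pics/{n}2.png",w["frame"])
    for t in("handle_grip","handle"):
        for d in manip.look_for(t,w)[:2]: print(n,t,round(d["score"],2),d["pixel"],onz(w,d["pixel"],.072).round(4))
    print(px(w,grasp(31.4,tip=0,z=.088)[0]),px(w,grasp(31.4,tip=0)[0]))
E
```

```text
[ 0.12  1.06  0.53 -0.28  2.08  1.07] [ 0.012  0.005 -0.005 -0.01   0.005 -0.018]
wrist handle_grip 0.69 [254.9, 319.1] [0.5438 0.0173 0.072 ]
wrist handle 0.9 [185.4, 316.2] [0.6757 0.097  0.072 ]
[201.61901734 320.41564181] [190.20606821 320.45002236]
scene handle_grip 0.57 [198.2, 320.9] [0.5217 0.0202 0.072 ]
scene handle 0.61 [239.2, 364.6] [0.6695 0.0951 0.072 ]
[237.65726951 363.10678565] [240.34957983 362.60916118]
top handle_grip 0.66 [213.4, 310.2] [0.5428 0.0035 0.072 ]
[171.89291156 284.31765893] [172.83524156 284.67480193]
```

View pics/wrist2.png

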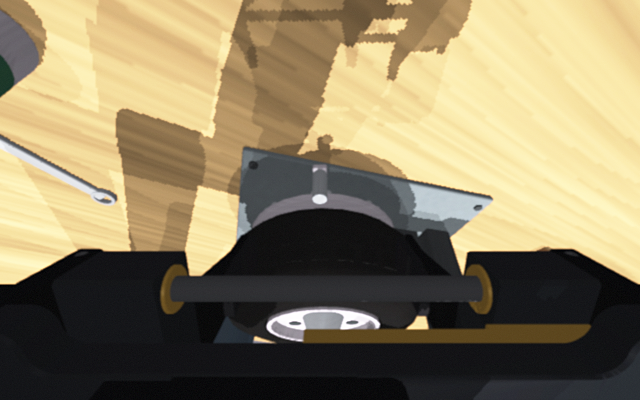

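The wrist picture shows the pin top at (198, 320) against a predicted (201.6, 320.4). It is centred between the jaws, and possibly about 3 mm further out than assumed.

```bash
python3 - <<'E'
from h import *
b=now(); w=cam("wrist"); print("cam in tool",b[1].inv().apply(w["pose"][:3,3]-b[0]).round(3), "y world",b[1].as_matrix()[:,1].round(2))
for k in (.14,.06,.02,0): print(k,delta(b,grasp(31.4,back=k,r=.1535)))
E
```

```text
cam in tool [-0.162  0.083  0.   ] y world [ 0.71  0.43 -0.56]
0.14 [ 0.008  0.005 -0.003 -0.006  0.004 -0.014]
0.06 [ 0.088  0.004 -0.003 -0.006  0.004 -0.014]
0.02 [ 0.128  0.003 -0.004 -0.006  0.004 -0.014]
0 [ 0.148  0.003 -0.004 -0.006  0.004 -0.014]
```

Call:
step_arm(deltas="0.05 0.004 -0.003 -0.006 0.004 -0.014 -1;0.088 0.004 -0.003 -0.006 0.004 -0.014 -1;0.11 0.004 -0.003 -0.006 0.004 -0.014 -1;0.118 0.003 -0.004 -0.006 0.004 -0.014 -1;0.118 0.003 -0.004 -0.006 0.004 -0.014 -1")

```text
time_s: 5.62
tcp_pos: [0.6806, 0.0954, 0.0861]
tcp_rot: [0.484, 0.144, 0.692, -0.516]
wrist_force: [-0.0, -0.6, 0.2]
grip_width: 0.0869
```

```bash
python3 - <<'E'
from h import *
b=now(); print(manip.get_state()["joints"].round(2))
for k in (.02,0): print(k,delta(b,grasp(31.4,back=k,r=.1535)))
w=cam("wrist"); cv2.imwrite("pics/w3.png",w["frame"][100:400,120:520])
print(px(w,grasp(31.4,tip=0,z=.088)[0]),px(w,grasp(31.4,tip=0)[0]))
E
```

```text
[ 0.09  1.05  0.85 -0.26  1.8   1.13]
0.02 [ 0.01   0.     0.    -0.    -0.     0.001]
0 [ 0.03   0.     0.    -0.    -0.     0.001]
[262.18403968 326.52166372] [240.84044406 326.49049992]
```

View pics/w3.png

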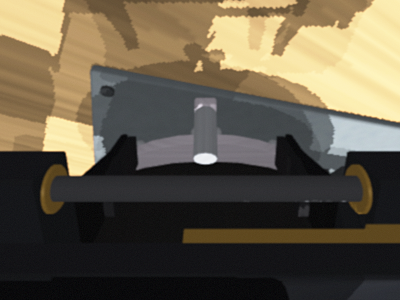

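The pin stands between the finger tips, its top at about (257, 325) against a predicted (262, 326.5). I'll go in 3 cm more, about 1.5 mm further out, and close.

Call:
step_arm(deltas="0.015 0.001 0 0 0 0 -1;0.03 0.001 0 0 0 0 -1;0.03 0.001 0 0 0 0 -1;0.03 0.001 0 0 0 0 0.3;0.03 0.001 0 0 0 0 1;0.03 0.001 0 0 0 0 1;0.03 0.001 0 0 0 0 1;0.03 0.001 0 0 0 0 1;0.03 0.001 0 0 0 0 1", squeeze=20)

```text
time_s: 6.8
tcp_pos: [0.6665, 0.0868, 0.0608]
tcp_rot: [0.484, 0.144, 0.692, -0.516]
wrist_force: [-0.8, 0.4, 0.3]
grip_width: 0.0348
```

```bash
python3 - <<'E'
from h import *
s=manip.get_state(); print(s["wrist_force"].round(1),s["grip_width"],s["joints"].round(2))
b=now(); print(delta(b,grasp(31.4,r=.1535)))
E
```

```text
[-0.8  0.4  0.3] 0.034815014025893584 [ 0.08  1.05  0.91 -0.26  1.73  1.14]
[-0.    -0.001  0.    -0.    -0.     0.001]
```

Call:
step_arm(deltas="0 0 0 0 0 0 1;0 0 0 0 0 0 1;0 0 0 0 0 0 1;0 0 0 0 0 0 1;0 0 0 0 0 0 1;0 0 0 0 0 0 1")

```text
time_s: 7.55
tcp_pos: [0.6665, 0.0868, 0.0608]
tcp_rot: [0.484, 0.144, 0.692, -0.516]
wrist_force: [0.8, 0.7, 0.7]
grip_width: 0.0152
```

```bash
python3 - <<'E'
from h import *
s=manip.get_state(); print(s["wrist_force"].round(1),s["grip_width"])
b=now(); g0=grasp(31.4,r=.1535)
print(delta(b,g0))
# relative rotation about the axis from the present pose
for d in (3,6,9,12,15,18,21,24,27,30):
    q=R.from_euler("z",d,degrees=True); c=np.append(AX,0)
    print(d,*delta(b,(q.apply(b[0]-c)+c,q*b[1])))
E
```

```text
[0.8 0.7 0.7] 0.015157914151555759
[-0.    -0.001  0.    -0.    -0.     0.001]
3 0.0 -0.0 -0.008 -0.043 -0.03 -0.0
6 0.0 -0.001 -0.015 -0.086 -0.06 -0.0
9 0.001 -0.002 -0.023 -0.129 -0.09 -0.0
12 0.002 -0.003 -0.03 -0.171 -0.12 -0.0
15 0.003 -0.004 -0.038 -0.214 -0.15 -0.0
18 0.004 -0.006 -0.045 -0.257 -0.18 -0.0
21 0.006 -0.008 -0.053 -0.3 -0.21 -0.0
24 0.007 -0.011 -0.06 -0.343 -0.24 -0.0
27 0.009 -0.013 -0.067 -0.386 -0.271 -0.0
30 0.011 -0.016 -0.073 -0.429 -0.301 -0.0
```

Call:
step_arm(deltas="0 0 -0.008 -0.043 -0.03 0 1;0 -0.001 -0.015 -0.086 -0.06 0 1;0.001 -0.002 -0.023 -0.129 -0.09 0 1;0.002 -0.003 -0.03 -0.171 -0.12 0 1;0.003 -0.004 -0.038 -0.214 -0.15 0 1;0.004 -0.006 -0.045 -0.257 -0.18 0 1;0.006 -0.008 -0.053 -0.3 -0.21 0 1;0.007 -0.011 -0.06 -0.343 -0.24 0 1;0.009 -0.013 -0.067 -0.386 -0.271 0 1;0.011 -0.016 -0.073 -0.429 -0.301 0 1")

```text
time_s: 8.8
tcp_pos: [0.6128, 0.1376, 0.0608]
tcp_rot: [0.603, -0.042, 0.705, -0.372]
wrist_force: [8.1, -12.7, -9.3]
grip_width: 0.0156
```

```bash
cat > t.py <<'E'
from h import *
import sys
s=manip.get_state(); print(s["wrist_force"].round(1),s["grip_width"].round(4),s["joints"].round(2))
b=now(); g=b[0]-b[1].as_matrix()[:,0]*.0127; o=g[:2]-AX
print("pin r,phi,z",np.hypot(*o).round(4),np.degrees(np.arctan2(o[1],o[0])).round(2),g[2].round(4))
for a in sys.argv[1:]: print(a,*delta(b,grasp(float(a),r=.1535)))
E
python3 t.py 64 70 76 82 88 91
```

```text
Traceback (most recent call last):
  File "t.py", line 3, in <module>
    s=manip.get_state(); print(s["wrist_force"].round(1),s["grip_width"].round(4),s["joints"].round(2))
                                                         ^^^^^^^^^^^^^^^^^^^^^
AttributeError: 'float' object has no attribute 'round'
```

```bash
sed -i 's/s\["grip_width"\].round(4)/round(s["grip_width"],4)/' t.py; python3 t.py 64 70 76 82 88 91; python3 -c "
from h import *
for n in('scene','top'):
  p=cam(n); cv2.imwrite(f'pics/{n}4.png',cv2.resize(p['frame'][100:310,210:430] if n=='top' else p['frame'][90:330,180:500],None,fx=2.5,fy=2.5,interpolation=cv2.INTER_CUBIC))"
```

```text
[  8.1 -12.7  -9.3] 0.0156 [ 0.25  0.95  1.19 -0.44  1.46  0.9 ]
pin r,phi,z 0.1534 60.87 0.0712
64 -0.001 -0.0 -0.008 -0.034 -0.019 0.002
70 0.0 -0.002 -0.023 -0.12 -0.079 0.002
76 0.002 -0.004 -0.038 -0.205 -0.14 0.003
82 0.004 -0.008 -0.053 -0.291 -0.2 0.003
88 0.008 -0.013 -0.067 -0.377 -0.26 0.003
91 0.01 -0.016 -0.074 -0.42 -0.29 0.003
```

View pics/scene4.png

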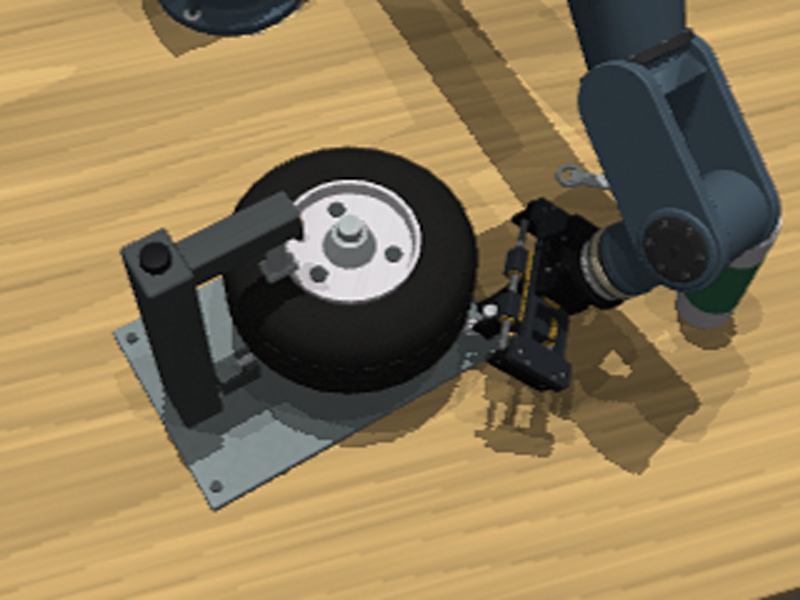

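The wheel has turned with the handle: the rim holes have moved, and the pin is still in the fingers near crop (490, 310). The wrist is nearing the can, so I check that clearance before going on.

```bash
python3 - <<'E'
from h import *
b=now(); p=cam("scene"); x=b[1].as_matrix()[:,0]
for L in (.2,.25,.3,.35): print(L,(b[0]-x*L).round(3),((px(p,b[0]-x*L)-[90,180])*2.5).round())
d=manip.regions_of("can",p)
for e in d[:1]:
    r,c=np.nonzero(e["region"]); print(e["score"],r.min(),r.max(),c.min(),c.max())
# can: top centre in scene0 crop (750,218), foot (705,310)
for n,rc,z in(("top",(90+218/2.5,180+750/2.5),.19),("foot",(90+308/2.5,180+706/2.5),.0)): print(n,onz(p,rc,z).round(3))
t=cam("top"); cv2.imwrite("pics/t5.png",cv2.resize(t["frame"][90:300,130:410],None,fx=2.8,fy=2.8,interpolation=cv2.INTER_CUBIC))
for P in ((.63,.4,.19),tuple(b[0]-x*.25),tuple(b[0]-x*.3)): print(((px(t,P)-[90,130])*2.8).round())
E
```

```text
0.2 [0.666 0.24  0.224] [262. 620.]
0.25 [0.68  0.265 0.265] [245. 661.]
0.3 [0.693 0.29  0.306] [227. 704.]
0.35 [0.707 0.316 0.347] [207. 751.]
0.73 183 220 452 490
top [0.636 0.397 0.19 ]
foot [0.637 0.403 0.   ]
[242. 129.]
[183. 244.]
[159. 210.]
```

View pics/t5.png

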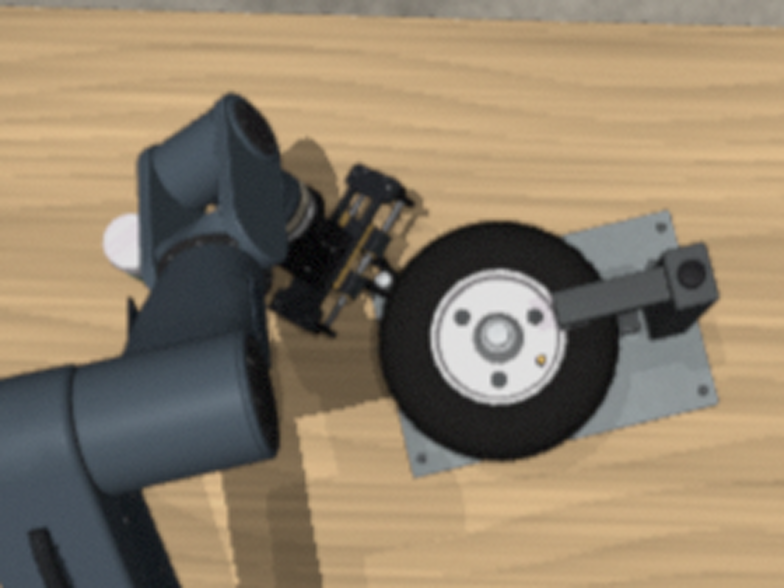

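In the top view the pin is in the jaws at crop (383, 280), the valve at (541, 360) and the can top at (125, 242). The wrist, at z≈0.30 with its underside near 0.25, should pass above the 0.19 m can.

Call:
step_arm(deltas="-0.001 0 -0.008 -0.034 -0.019 0.002 1;0 -0.001 -0.015 -0.077 -0.049 0.002 1;0 -0.002 -0.023 -0.12 -0.079 0.002 1;0.001 -0.003 -0.03 -0.163 -0.11 0.002 1;0.002 -0.004 -0.038 -0.205 -0.14 0.003 1;0.003 -0.006 -0.045 -0.248 -0.17 0.003 1;0.004 -0.008 -0.053 -0.291 -0.2 0.003 1;0.006 -0.011 -0.06 -0.334 -0.23 0.003 1;0.008 -0.013 -0.067 -0.377 -0.26 0.003 1")

```text
time_s: 10.18
tcp_pos: [0.5434, 0.1554, 0.0608]
tcp_rot: [0.667, -0.201, 0.681, -0.225]
wrist_force: [1.4, -12.3, -9.9]
grip_width: 0.0155
```

```bash
python3 t.py 91 94 97 99 101 103 105 106; python3 - <<'E'
from h import *
t=cam("top"); cv2.imwrite("pics/t6.png",cv2.resize(t["frame"][90:300,130:410],None,fx=2.8,fy=2.8,interpolation=cv2.INTER_CUBIC))
print((onz(t,(90+360/2.8,130+541/2.8),.194)[:2]-AX).round(4))
E
```

```text
[  1.4 -12.3  -9.9] 0.0155 [ 0.37  0.84  1.52 -0.62  1.15  0.77]
pin r,phi,z 0.1527 89.17 0.0712
91 -0.001 0.0 -0.004 -0.041 -0.039 0.001
94 -0.001 -0.0 -0.012 -0.084 -0.069 0.001
97 0.0 -0.001 -0.02 -0.127 -0.099 0.001
99 0.001 -0.002 -0.025 -0.156 -0.119 0.001
101 0.001 -0.003 -0.03 -0.184 -0.139 0.0
103 0.002 -0.004 -0.035 -0.213 -0.159 0.0
105 0.003 -0.005 -0.04 -0.241 -0.179 0.0
106 0.003 -0.006 -0.042 -0.256 -0.189 0.0
[-0.0253 -0.0473]
```

View pics/t6.png

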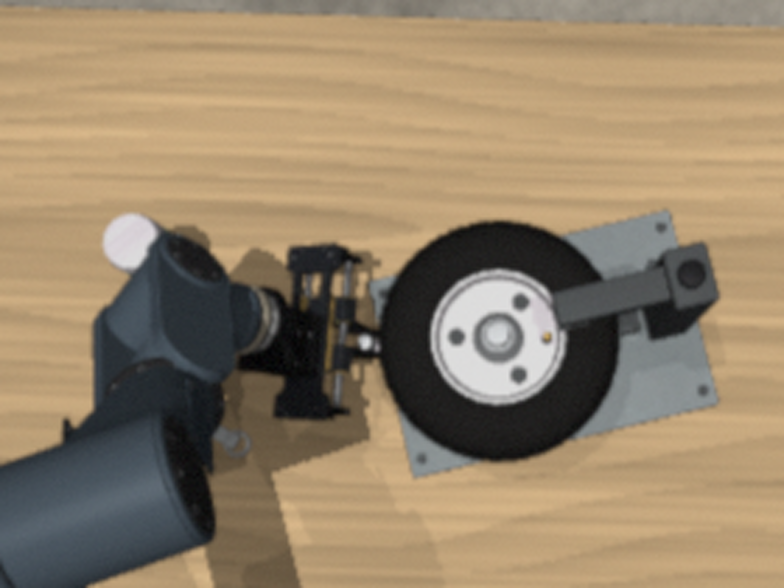

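The wheel is following: the valve is now at crop (547, 338), and the can at (130, 242) has not moved. About 16 degrees remain to the handle bearing of 105.1.

Call:
step_arm(deltas="-0.001 0 -0.004 -0.041 -0.039 0.001 1;-0.001 0 -0.012 -0.084 -0.069 0.001 1;0 -0.001 -0.02 -0.127 -0.099 0.001 1;0.001 -0.002 -0.025 -0.156 -0.119 0.001 1;0.001 -0.003 -0.03 -0.184 -0.139 0 1;0.002 -0.004 -0.035 -0.213 -0.159 0 1;0.003 -0.005 -0.04 -0.241 -0.179 0 1;0.003 -0.005 -0.04 -0.241 -0.179 0 1;0.003 -0.005 -0.04 -0.241 -0.179 0 1;0.003 -0.005 -0.04 -0.241 -0.179 0 1")

```text
time_s: 11.48
tcp_pos: [0.5037, 0.1508, 0.0613]
tcp_rot: [0.696, -0.298, 0.641, -0.124]
wrist_force: [5.3, -14.6, -15.0]
grip_width: 0.0155
```

```bash
python3 t.py 105; python3 - <<'E'
from h import *
t=cam("top"); s=cam("scene")
a=cv2.resize(t["frame"][150:270,240:400],None,fx=3.75,fy=3.75,interpolation=cv2.INTER_CUBIC)
cv2.imwrite("pics/t7.png",a)
AXc=np.append(AX,0)
for n,p in(("t",t),("s",s)):
    for d in manip.look_for("valve_tip",p)[:2]: print(n,d["score"],d["pixel"],onz(p,d["pixel"],.194).round(4))
f=np.radians(-74.9); print("valve expected px (crop)",(px(t,np.append(AX+.052*np.array([np.cos(f),np.sin(f)]),.194))-[150,240])*3.75,"cone",(px(t,np.append(AX,.202))-[150,240])*3.75)
E
```

```text
[  5.3 -14.6 -15. ] 0.0155 [ 0.41  0.77  1.74 -0.8   0.91  0.75]
pin r,phi,z 0.153 105.02 0.0717
105 -0.001 0.0 0.0 -0.003 -0.002 0.001
t 0.85 [211.3, 306.5] [0.5362 0.012  0.194 ]
s 0.81 [201.5, 324.7] [0.6012 0.0066 0.194 ]
s 0.6 [164.2, 433.3] [0.5712 0.2988 0.194 ]
valve expected px (crop) [207.64661818 317.06117719] cone [222.02417652 251.89953844]
```

View pics/t7.png

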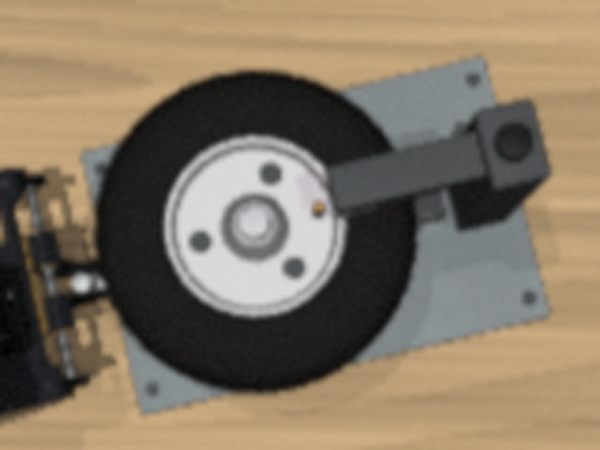

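The valve is at crop (318, 209) against an expected (317, 208), so it is in line. I'll open the jaws and back off along the tool axis.

Call:
step_arm(deltas="0 0 0 0 0 0 0.3;0 0 0 0 0 0 -0.3;0 0 0 0 0 0 -1;0 0 0 0 0 0 -1;0 0 0 0 0 0 -1;0 0 0 0 0 0 -1;0 0 0 0 0 0 -1;0 0 0 0 0 0 -1;0 0 0 0 0 0 -1")

```text
time_s: 12.8
tcp_pos: [0.5056, 0.1534, 0.0624]
tcp_rot: [0.699, -0.296, 0.639, -0.123]
wrist_force: [0.9, 0.3, -0.5]
grip_width: 0.0862
```

```bash
python3 t.py
```

```text
[ 0.9  0.3 -0.5] 0.0862 [ 0.41  0.77  1.74 -0.8   0.91  0.75]
pin r,phi,z 0.1551 104.11 0.0728
```

Call:
step_arm(deltas="-0.02 0 0 0 0 0 -1;-0.05 0 0 0 0 0 -1;-0.09 0 0 0 0 0 -1;-0.12 0 0 0 0 0 -1;-0.12 0 0 0 0 0 -1;-0.12 0 0 0 0 0 -1")

```text
time_s: 13.55
tcp_pos: [0.4868, 0.2194, 0.1607]
tcp_rot: [0.698, -0.296, 0.64, -0.123]
wrist_force: [0.2, 0.2, 0.4]
grip_width: 0.0869
```

```bash
python3 t.py; python3 - <<'E'
from h import *
t=cam("top"); s=cam("scene")
a=cv2.resize(t["frame"][150:270,240:400],None,fx=3.75,fy=3.75,interpolation=cv2.INTER_CUBIC)
cv2.imwrite("pics/t8.png",a)
for n,p in(("t",t),("s",s)):
  for th,z in(("can",.095),("tin",.03),("carton",.03),("spanner",0)):
    for d in manip.look_for(th,p)[:1]: print(n,th,round(d["score"],2),onz(p,d["pixel"],z).round(3))
f=np.radians(105.1);h=np.append(AX+.152*np.array([np.cos(f),np.sin(f)]),.088); print("handle exp",(px(t,h)-[150,240])*3.75)
E
```

```text
[0.2 0.2 0.4] 0.0869 [ 0.53  0.63  1.63 -0.65  1.15  0.63]
pin r,phi,z 0.2237 104.66 0.1712
t can 0.7 [0.632 0.408 0.095]
t tin 0.71 [ 0.483 -0.432  0.03 ]
t carton 0.7 [ 0.626 -0.459  0.03 ]
t spanner 0.6 [ 0.621 -0.459  0.   ]
s can 0.81 [0.636 0.404 0.095]
s tin 0.85 [ 0.485 -0.433  0.03 ]
s carton 0.91 [ 0.613 -0.447  0.03 ]
s spanner 0.79 [0.465 0.402 0.   ]
handle exp [279.45492702  78.14916677]
```

View pics/t8.png

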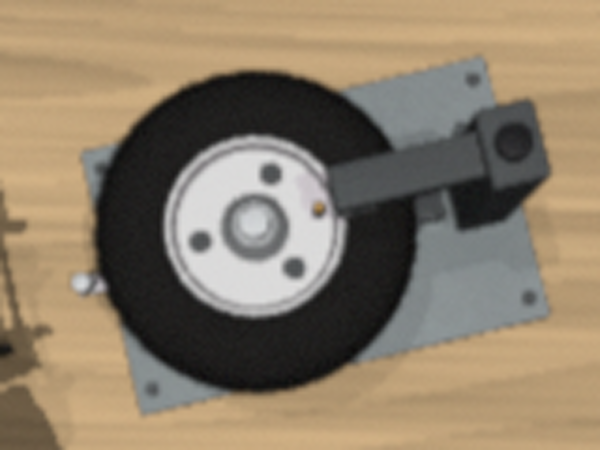

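The handle is at crop (81, 283), expected (78, 279), and the valve at (318, 209). The gripper is clear and the bystanders are in place.

```bash
python3 -c "
from rig import manip
print(abs(manip.get_state()['dq']).max()); print(manip.close_job())"
```

```text
0.002049761895713189
the job is handed in; nothing more can be done
None
```

I gripped the handle pin with the gripper leaning 35° outwards, turned it about 74° counter-clockwise past the −45° click, released it in the detent at the mount head, backed off 12 cm and handed the job in. It took about 14 s of the 48 s, and the rig gave no verdict.

- **Alignment:** after release the valve stem was within about 1 mm of its computed in-line position. The handle was about 3 mm (roughly 1°) from its own, and neither visibly moved on release. I did not read the turntable angle directly; this comes from the camera pictures.
- **Clearances:** the wrist force was near zero after release, and the gripper was clear of everything. The highest wrist force I saw between moves was about 22 N.
- **Bystanders:** the detectors put all four within about 12 mm of where they started, and the can and spanner did not visibly move. The last top-view spanner detection disagreed: it fell on the carton. The scene camera put the spanner at its original place, so I took the top-view one as a false report.

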